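Lock a wheel hub into the bench stand with its cam knob

ROBOT

A 7-joint arm with a two-finger parallel gripper is mounted at the origin on the work surface. World frame = base frame: x ahead of the robot, y to its left, z up, the work surface at z = 0. Lengths are in m, angles in rad, forces in N, time in s.
With the tool pointing down it reaches from about 0.4 to 0.85 m from the base axis. Payload 4.5 kg.
Tool frame: the origin (TCP) lies on the centre line of the jaws, within the pads' length; the fingertips stand 19 mm ahead of it and the grasp point (between the pads) is the TCP (bot.tcp_to_tips is the distance from the TCP to the fingertips, in m); z points along the fingers, x is the direction in which the jaws open and shut, and the axes are right-handed (so a half turn about z gives the same grasp; the last joint's range is limited). The gripper opens to 88 mm and grips with 3 to 60 N. Pads are 18 mm wide; open, the fingers measure 123 mm over their backs; the gripper's body (75 mm by 187 mm) begins 45 mm behind the grasp point.
Start: joints at [1.309, 0.689, -0.195, 1.565, 0.157, 0.902, -0.215], TCP at [0.182, -0.598, 0.229] pointing down, gripper open.
Joint ranges: [-3.01, 3.01], [-0.46, 2.08], [-1.47, 1.51], [0.13, 2.56], [-1, 4.14], [0.04, 2.09], [-2.66, 2.66]. Speed limits (rad/s): [2.57, 2.57, 3.14, 3.14, 3.14, 3.14, 3.14].

INTERFACE

Orientations are given as a 3x3 rotation matrix whose columns are the frame's x, y, z axes.
In Python, from station import readout, cams, bot gives the robot as it stands.
- The arm moves only by the shell command python3 -m pendant 'ROWS' [OPENING] [FORCE]. ROWS is JSON, one flat list of numbers, 4 for each row, row after row: the shift along the world's x, y, z in m, then the turn about the world's z in degrees. In form: [tx, ty, tz, yaw, tx, ty, tz, yaw, ...]. A call has 1 to 10 rows; each row is the pose to reach, as a shift and turn from the pose measured when the call began; what a row does not reach only later rows make up. A row lasts 1/8 s, in which the tool goes at most 62.5 mm and 10.7 degrees, less where a joint would pass 70% of its speed; a pose out of reach is approached as far as the arm can. A call with a gripper value outside its range is refused whole. OPENING is the opening, from 0 (shut) to 1 (fully open), set as the call begins (- or left out, the last holds). The fingers move at their own pace and stop on an object; FORCE is the grip in N (left out, the last holds). Time passes only in rows, so rows that repeat a pose let the fingers close. It gives the time, the measured TCP pose, the force and the opening at its end, in the units of the state.
- readout.get_state(): the state, without advancing time (a new reading comes with each control period).
- cams.capture(name): name is "scene" or "top" or "wrist"; returns a dict with "frame" (400x640x3 uint8, blue, green, red), "fx", "fy", "cx", "cy" (pixels), "R" (3x3) and "t" (3): a world point X has camera coordinates R X + t. Camera axes: x right, y down, z forward; pixel columns grow to the right and rows downward; lengths in m; the calibration is good to about 2 mm. A picture is of the moment at which its call begins. There is no depth.
- bot.job_done(): hands the job in, once; it reports no verdict.
The state is a dict: "clock": time; "joints": joint angles; "joint_vel": joint speeds; "joint_torque": joint torques, N m; "position": TCP position; "ee_rot": TCP orientation; "wrist_force": force on the tool from outside, world axes, zero at the start; "moment": the same for the moment, N m; "finger_gap": finger opening in m.
Only numpy, scipy, OpenCV 4.12 (cv2) and the standard library are available. Lean on these libraries where they do the work, as an engineer would, in place of code of your own. Each camera call takes 0.05 s, during which the arm holds its last target. There are 200 camera calls.

TASK

Take the bicycle hub from its wooden rest and lay it in the hub stand, both ends of its axle fully down in the two post slots. Then gently turn the black bar knob clockwise, feeling for the notch, until the sprung tongue has snapped fully out over the axle end; stop there, do not force the knob against the notch, let go, and leave the other things on the bench where they are.

Things in the scene. Friction and masses are not known exactly. Their poses are not given: they have to be found in the camera images.
- hub_center (a point): centre of the loose bicycle hub (aluminium and steel, about 0.28 kg, lying level); y runs along the axle, the two ends are alike. Round barrel 30 mm in diameter, to be gripped across from above, free over 51 mm between two flanges 46 mm in diameter, 5 mm thick, their middles 28 mm either side of the centre
- hub: the same hub, same origin and axes. Beyond the flanges: shoulders 18 mm in diameter out to 47 mm either side of the centre, then the 10 mm thick axle out to 73 mm either side
- hub_rest: fixed wooden rest, 90 x 110 mm, 20 mm high, origin under its centre; at first the hub lies on it on its flanges, hub centre 43 mm above the bench, four small 6 mm high stops beside the flanges
- seat (a point): where the hub's centre lies when seated in the fixed hub stand, 70 mm above the bench; z up, y along the seated axle. Two steel posts 10 mm thick with their middles at y = -55 and +55 mm, each with a slot 11.5 mm wide, open at the top; slot floor at z = -5 mm, flared mouth from z = +11 to +20 mm
- fixture: the whole fixed hub stand; origin on the bench 70 mm under the seat point, same axes. Base plate x = -44 to 96, y = -70 to 126 mm, 16 mm high. Grey cam housing beyond the +y post: x = 26 to 88, y = 64 to 120 mm, 96 mm high; the knob stands on it at x = 55, y = 92 mm
- knob_grip (a point): point on the vertical axis of the black bar knob on the cam housing, 120 mm above the bench, at the height to grip. The bar lies along this frame's x: 56 mm long, 14 mm thick, 28 mm tall, from 16 mm below this point to 12 mm above. Turn clockwise seen from above by 0.6 to 2.0 rad (regrip as needed); the bar sits on its shaft in any position, so its direction does not tell how far the notch is
- follower (a joint): travel of the sprung follower and its tongue: about 0 while it rides on the cam's rim (tongue back), 0.008 m when dropped fully into the notch (tongue over the axle). It drops over about 0.35 rad of turning, and only turning the knob lets it. Turning takes about 0.1 N m; after the drop the knob has about 0.15 rad of play, then the notch wall stops it hard: over 0.3 N m there is forcing it
- tongue_tip (a point): tip of the flat steel tongue (10 mm wide, 5 mm thick, 79.5 mm above the bench), which slides out of the housing along -x of the stand, over the +y axle end just outside the post. If the axle is not down, the tongue cannot pass over it
- roller: steel roller 8 mm in diameter on the follower, hidden in the housing, that rides on the cam and moves with the follower. It is overloaded when the cam presses on it with more than 14 N (5 to 9 N when running properly)
- cone_wrench: flat steel wrench 160 mm long lying on the bench beyond the stand; bystander
- tape_roll: white roll of tape, 90 mm across, 48 mm high, standing flat; origin at the centre of its underside; bystander
- grease_jar: amber jar 64 mm across, 70 mm high; origin under its centre; bystander
- oil_bottle: black bottle 52 mm across, 135 mm high; origin under its centre; bystander
- screwdriver: screwdriver 190 mm long lying on the bench; bystander
- bearing_cup: steel ring 42 mm across, 12 mm high, lying flat; origin under its centre; bystander
Not all that is in view belongs to the job. What is meant by the fixture is not pink, and is the smaller of those in its own colour. Leave any turquoise look-alike of the hub alone.

How it is judged:
On the way, in this order (a step that is already met when the one before it is completed fails the run):
1. the hub lies in the stand, both axle ends down in their slots, the tongue still back (x of hub_center in the frame of seat between -0.003 and 0.003 m and y of hub_center in the frame of seat between -0.007 and 0.007 m and z of hub_center in the frame of seat between -0.003 and 0.003 m and angle between the y axis of hub_center and the y axis of seat, either way round below 0.06 rad and value of joint follower below 0.003 m), for 0.2 s.
2. the follower has dropped into the notch, the tongue over the seated axle (x of hub_center in the frame of seat between -0.003 and 0.003 m and y of hub_center in the frame of seat between -0.007 and 0.007 m and z of hub_center in the frame of seat between -0.003 and 0.003 m and angle between the y axis of hub_center and the y axis of seat, either way round below 0.06 rad and value of joint follower above 0.0068 m), for 0.2 s.
At the end, for the whole second after the job is handed in: The hub rests in the stand with its centre within 3 mm of the seat across and in height, within 7 mm along the axle, axle along the slots within 0.06 rad, at rest; the follower has dropped at least 6.8 mm of its 8 mm into the notch (tongue over the axle) (all of step 2 and linear speed of hub below 0.02 m/s); the robot touches nothing.
It fails at once if the knob is forced: the cam presses on the follower's roller with more than 14 N (contact force between roller and anything else above 14 N).
It fails at once if a bystander is pushed more than 30 mm or knocked over (distance of any of cone_wrench, tape_roll, grease_jar, oil_bottle, screwdriver, bearing_cup from where it was at the start of the episode above 0.03 m).
It also fails if it takes over 72 s, if anything falls off the work surface, if the arm or the gripper's body presses on something with over 40 N, if the wrist force passes 120 N, or if a joint passes its speed limit or range.

## Working session

There is one attempt and no reset: what is moved stays moved. The work goes in short steps, Python scripts to look and compute and a shell command to move; the robot and the scene stay as the last step left them, time stands still between calls to the robot, and variables do not carry over. Pictures are saved under pics/ and viewed, about 8 in all and at most 12, crops included, and the job is handed in when it is done.

```bash
ls; mkdir -p pics
cat > h.py <<'E'
import numpy as np, cv2, json
from station import readout, cams, bot
def cap(n):
    c=cams.capture(n); 
    for k in ("R","t"): c[k]=np.array(c[k],float)
    return c
def ray(c,u,v):
    d=c["R"].T@np.array([(u-c["cx"])/c["fx"],(v-c["cy"])/c["fy"],1.]); o=-c["R"].T@c["t"].ravel(); return o,d
def onz(c,u,v,z):
    o,d=ray(c,u,v); return (o+d*(z-o[2])/d[2]).round(4)
def proj(c,X):
    p=c["R"]@np.asarray(X,float)+c["t"].ravel(); return np.array([c["fx"]*p[0]/p[2]+c["cx"],c["fy"]*p[1]/p[2]+c["cy"]]).round(1)
E
python3 - <<'E'
from h import *
for n in ("scene","top"):
    c=cap(n); cv2.imwrite(f"pics/{n}0.png",c["frame"]); print(n,c["fx"],c["cx"],c["cy"],(-c["R"].T@c["t"].ravel()).round(3),c["R"].round(2).tolist())
s=readout.get_state(); print(s["position"],s["ee_rot"],s["clock"],s["wrist_force"],s["moment"])
E
```

```text
pics
scene 477.63024807816964 319.1583054376979 202.95502012540288 [1.35  0.205 0.873] [[-0.28, 0.96, -0.0], [0.62, 0.18, -0.77], [-0.73, -0.22, -0.64]]
top 506.15327416245765 318.7254891984184 211.42662819109734 [ 0.298 -0.053  1.605] [[-0.0, -1.0, -0.02], [-0.99, 0.01, -0.13], [0.13, 0.02, -0.99]]
[ 0.1819647  -0.59733297  0.2282061 ] [[ 2.91649936e-01 -9.56524922e-01 -6.23516500e-04]
 [-9.56523791e-01 -2.91650556e-01  1.48008349e-03]
 [-1.59758568e-03  1.64742113e-04 -9.99998710e-01]] 0.1 [-0.01546011 -0.99913704  0.40075221] [-0.0112522   0.07055657 -0.01875253]
```

View pics/top0.png

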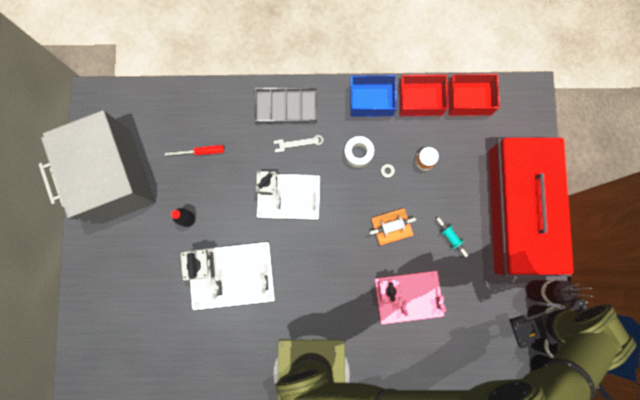

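View pics/scene0.png

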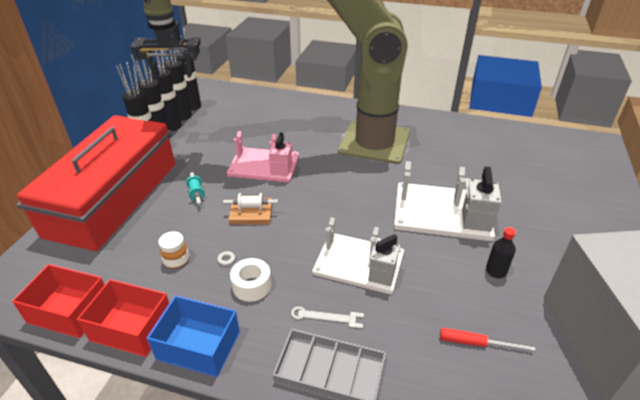

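Candidates for the stand are the white one at top (288,195), the larger white one at (230,275) and the pink one at (410,297). The smaller white one fits: about 62 px, or 196 mm. For the hub, the silver one on the wooden rest at (392,226) fits, and the turquoise one at (452,237) is the look-alike to leave alone. I'll confirm both in an enlarged crop and measure.

Run:
```python
from h import *
c=cap("top"); f=c["frame"]; 
crop=cv2.resize(f[160:255,245:425],None,fx=4.4,fy=4.4,interpolation=cv2.INTER_CUBIC); cv2.imwrite("pics/crop1.png",crop)
hsv=cv2.cvtColor(f,cv2.COLOR_BGR2HSV)
m=((hsv[...,1]<40)&(hsv[...,2]>190)).astype(np.uint8); m[:160]=0;m[230:]=0;m[:,:245]=0;m[:,335:]=0
m=cv2.morphologyEx(m,cv2.MORPH_CLOSE,np.ones((3,3)))
cs,_=cv2.findContours(m,0,1); k=max(cs,key=cv2.contourArea)
P=np.array([onz(c,*p[0],.016)[:2] for p in k])
r=cv2.minAreaRect(P.astype(np.float32)); print(r,cv2.boxPoints(r).round(3).tolist())
m=((hsv[...,0]>5)&(hsv[...,0]<22)&(hsv[...,1]>120)).astype(np.uint8); m[:200]=0;m[255:]=0;m[:,:360]=0;m[:,425:]=0
ys,xs=np.nonzero(m); P=np.array([onz(c,u,v,.02)[:2] for u,v in zip(xs,ys)],np.float32); r=cv2.minAreaRect(P); print("rest",r,cv2.boxPoints(r).round(3).tolist())
```

```text
((0.5527409315109253, 0.07057712972164154), (0.1980520635843277, 0.14806205034255981), 85.79466247558594) [[0.47200000286102295, -0.023000000044703484], [0.6190000176429749, -0.03400000184774399], [0.6340000033378601, 0.164000004529953], [0.4860000014305115, 0.17499999701976776]]
rest ((0.45280057191848755, -0.25413089990615845), (0.09197879582643509, 0.11269204318523407), 16.750267028808594) [[0.3930000066757202, -0.21299999952316284], [0.42500001192092896, -0.32100000977516174], [0.5130000114440918, -0.29499998688697815], [0.48100000619888306, -0.18700000643730164]]
```

View pics/crop1.png

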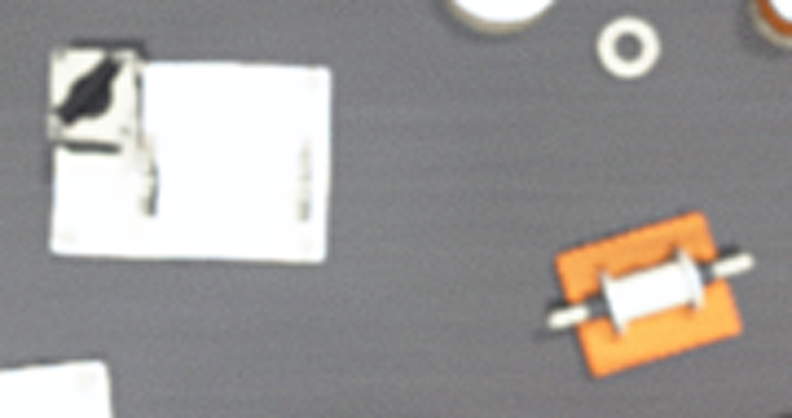

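The crop shows the smaller white stand, with its grey housing and black knob at the upper left (about 90,95), so stand +y and +x roughly match world +y and +x. The silver hub lies on the orange rest (about 655,290). Rest and plate sizes match the description. Next I move above the hub and look with the wrist camera.

```bash
python3 -m pendant '[0.03,0.038,0.02,10, 0.06,0.076,0.03,20, 0.09,0.114,0.03,30, 0.12,0.152,0.03,40, 0.15,0.19,0.03,50, 0.18,0.228,0.03,60, 0.21,0.266,0.03,70, 0.24,0.304,0.03,80, 0.271,0.343,0.03,90, 0.271,0.343,0.03,90]' 1
python3 - <<'E'
from h import *
c=cap("wrist"); cv2.imwrite("pics/w1.png",c["frame"]); print((-c["R"].T@c["t"].ravel()).round(3),c["R"].round(2).tolist())
s=readout.get_state(); print(s["joints"]); print(proj(c,[.4528,-.2541,.058]))
E
```

```text
clock: 1.4
position: [0.4558, -0.2502, 0.2586]
ee_rot: [[0.954, 0.3, 0.001], [0.3, -0.954, 0.002], [0.002, -0.002, -1.0]]
wrist_force: [-0.9, -0.1, -0.7]
finger_gap: 0.0884
[ 0.434 -0.179  0.413] [[0.95, 0.3, 0.0], [0.29, -0.91, 0.29], [0.09, -0.28, -0.96]]
[ 0.81945562  0.57032827 -0.64293002  1.82979118  0.43105345  0.88611974
  0.27242199]
[319.2 176.4]
```

View pics/w1.png

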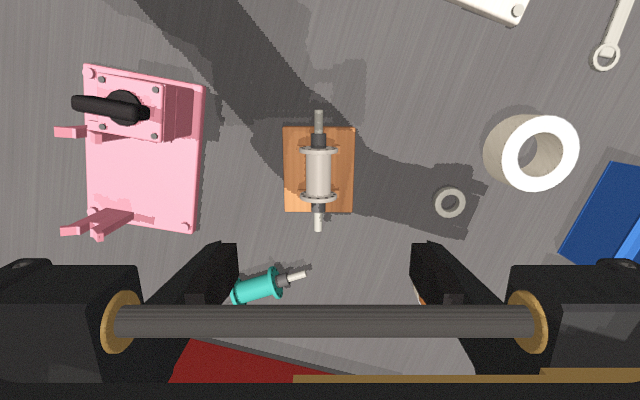

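The wrist view shows the silver hub, axle ends at about (319,110) and (318,232), nearly parallel to the image columns. The pink stand is on the left and the turquoise hub is below.

Run:
```python
from h import *
c=cap("wrist")
a=onz(c,319.5,110.5,.045);b=onz(c,318.5,232,.045); d=a-b
print(a,b,np.linalg.norm(d),(a+b)/2,np.degrees(np.arctan2(d[1],d[0]))-90)
for r in ((282,128),(353,128),(353,212),(284,212)): print(onz(c,*r,.02))
print(onz(c,305,173,.043),onz(c,331,173,.043))
s=readout.get_state(); print(s["position"].round(4) if hasattr(s["position"],'round') else s["position"])
```

```text
[ 0.4295 -0.1877  0.045 ] [ 0.4708 -0.3281  0.045 ] 0.1463483857102633 [ 0.45015 -0.2579   0.045  ] 16.391749711256267
[ 0.3917 -0.221   0.02  ]
[ 0.4741 -0.1957  0.02  ]
[ 0.5085 -0.2977  0.02  ]
[ 0.4219 -0.3244  0.02  ]
[ 0.4337 -0.2612  0.043 ] [ 0.4633 -0.2521  0.043 ]
[ 0.4527 -0.2545  0.258 ]
```

```bash
python3 -m pendant '[-0.0025,-0.003,-0.04,-1, -0.0025,-0.003,-0.09,-1, -0.0025,-0.003,-0.13,-1, -0.0025,-0.003,-0.16,-1, -0.0025,-0.003,-0.185,-1, -0.0025,-0.003,-0.2,-1, -0.0025,-0.003,-0.209,-1, -0.0025,-0.003,-0.214,-1, -0.0025,-0.003,-0.214,-1, -0.0025,-0.003,-0.214,-1]' 1 && python3 -m pendant '[0,0,0,0, 0,0,0,0, 0,0,0,0, 0,0,0,0, 0,0,0,0, 0,0,0,0]' 0.2 30
```

```text
clock: 2.75
position: [0.4505, -0.2577, 0.0445]
ee_rot: [[0.962, 0.274, -0.001], [0.274, -0.962, -0.001], [-0.002, 0.001, -1.0]]
wrist_force: [0.7, -0.9, -0.5]
finger_gap: 0.0879
clock: 3.5
position: [0.4505, -0.2577, 0.0445]
ee_rot: [[0.962, 0.274, -0.001], [0.274, -0.962, -0.001], [-0.002, 0.001, -1.0]]
wrist_force: [-0.7, -0.4, 0.4]
finger_gap: 0.0303
```

```bash
python3 -m pendant '[0,0,0.02,0, 0,0,0.05,0, 0.01,0.02,0.1,-2, 0.03,0.05,0.15,-5, 0.045,0.08,0.2,-10, 0.06,0.11,0.23,-14, 0.07,0.14,0.25,-18, 0.075,0.158,0.265,-19, 0.075,0.158,0.265,-19, 0.075,0.158,0.265,-19]'
python3 - <<'E'
from h import *
c=cap("wrist"); cv2.imwrite("pics/w2.png",c["frame"])
s=readout.get_state(); print(s["position"],s["wrist_force"],s["moment"],proj(c,[.525,.045,.016]),proj(c,[.525,.1,.09]))
np.savez("w2.npz",**{k:np.array(c[k]) for k in c})
E
```

```text
clock: 4.75
position: [0.5245, -0.1014, 0.3084]
ee_rot: [[0.998, -0.055, -0.004], [-0.055, -0.998, -0.002], [-0.004, 0.002, -1.0]]
wrist_force: [0.2, -0.3, -0.3]
finger_gap: 0.0176
[ 0.52435562 -0.10157129  0.30827154] [-0.18072376 -0.63804197 -0.41108778] [-0.0053022 -0.0379807 -0.0123937] [318.1  47.2] [313.2 -25.2]
```

View pics/w2.png

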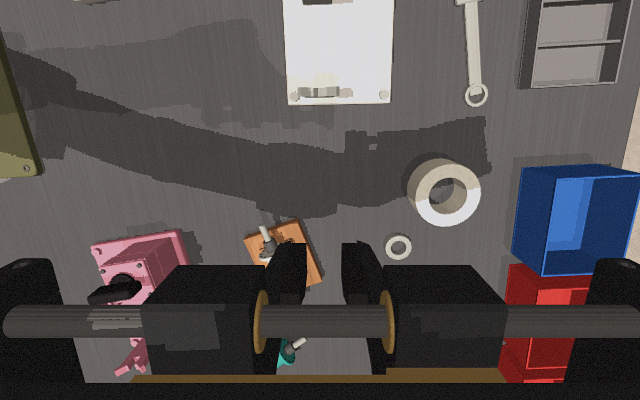

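The jaws are at 17.6 mm, so the hub slipped out. It shows near the rest at about (268,240). I'll check where it lies now.

Run:
```python
from h import *
c=cap("scene"); a=cv2.resize(c["frame"][150:290,150:310],None,fx=3,fy=3,interpolation=cv2.INTER_CUBIC)
c=cap("top"); b=cv2.resize(c["frame"][190:290,345:475],None,fx=3,fy=3,interpolation=cv2.INTER_CUBIC)
h=max(a.shape[0],b.shape[0]); o=np.zeros((h,a.shape[1]+b.shape[1],3),np.uint8); o[:a.shape[0],:a.shape[1]]=a;o[:b.shape[0],a.shape[1]:]=b
o=cv2.resize(o,None,fx=.9,fy=.9); print(o.shape)
cv2.imwrite("pics/s2.png",o)
```

```text
(378, 783, 3)
```

View pics/s2.png

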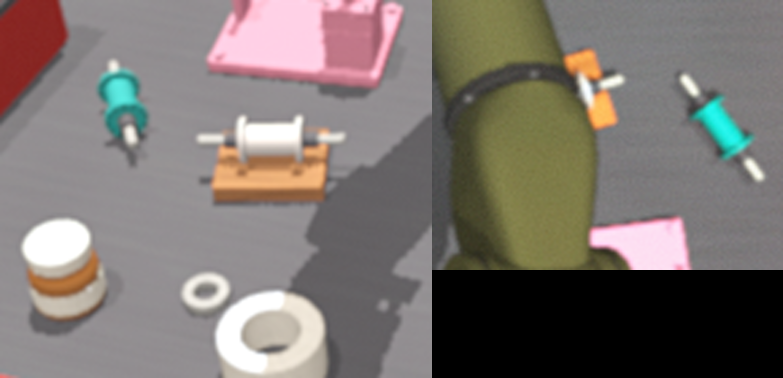

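The hub still lies level on the rest, but shifted toward the base: in the scene crop it is at about (270,140), with the front stops showing. I'll go back over it, measure again, and grip harder with a slow lift.

```bash
python3 -m pendant '[-0.02,-0.04,0,5, -0.04,-0.08,-0.01,10, -0.055,-0.12,-0.03,15, -0.075,-0.155,-0.05,19, -0.075,-0.155,-0.05,19, -0.075,-0.155,-0.05,19]' 1
python3 - <<'E'
from h import *
c=cap("wrist"); cv2.imwrite("pics/w3.png",c["frame"][60:280,180:460].repeat(2,0).repeat(2,1))
np.savez("w3.npz",**{k:np.array(c[k]) for k in c}); print(readout.get_state()["position"])
E
```

```text
clock: 5.65
position: [0.4498, -0.256, 0.2584]
ee_rot: [[0.962, 0.272, -0.003], [0.272, -0.962, -0.001], [-0.003, 0.0, -1.0]]
wrist_force: [-0.4, 1.2, 0.4]
finger_gap: 0.0756
[ 0.45036619 -0.25545536  0.25878998]
```

View pics/w3.png

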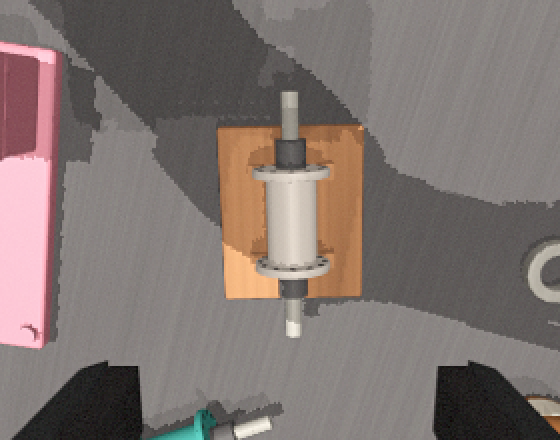

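The hub is still level on the rest: in crop pixels the axle tips are at (289.5,92) and (293,337), and the barrel spans 266–317.

Run:
```python
from h import *
c=np.load("w3.npz")
f=lambda u,v,z:onz(c,180+u/2,60+v/2,z)
a=f(290,92,.045);b=f(293,337,.045); d=a-b
print(a,b,np.linalg.norm(d),(a+b)/2,np.degrees(np.arctan2(d[1],d[0]))-90)
print(f(266,215,.043),f(317,215,.043))
for p in ((218,128),(362,126),(361,297),(225,298)): print(f(*p,.02))
s=readout.get_state(); print(s["position"],np.degrees(np.arctan2(s["ee_rot"][1][0],s["ee_rot"][0][0])))
```

```text
[ 0.4312 -0.1843  0.045 ] [ 0.4729 -0.3249  0.045 ] 0.146653503197162 [ 0.45205 -0.2546   0.045  ] 16.51962249754122
[ 0.4365 -0.2553  0.043 ] [ 0.4656 -0.2471  0.043 ]
[ 0.3949 -0.2162  0.02  ]
[ 0.4784 -0.1915  0.02  ]
[ 0.5109 -0.2953  0.02  ]
[ 0.4254 -0.3202  0.02  ]
[ 0.45036619 -0.25545536  0.25878998] 15.857520967492755
```

```bash
python3 -m pendant '[0.001,0,-0.05,0.5, 0.001,0,-0.1,0.5, 0.001,0,-0.15,0.5, 0.001,0,-0.185,0.5, 0.001,0,-0.205,0.5, 0.001,0,-0.217,0.5, 0.001,0,-0.217,0.5, 0.001,0,-0.217,0.5]' 1 && python3 -m pendant '[0,0,0,0, 0,0,0,0, 0,0,0,0, 0,0,0,0, 0,0,0,0, 0,0,0,0]' 0 60 && python3 -m pendant '[0,0,0.001,0, 0,0,0.004,0, 0,0,0.007,0, 0,0,0.011,0, 0,0,0.015,0, 0,0,0.02,0, 0,0,0.025,0, 0,0,0.025,0]'; python3 -c "
from h import *
cv2.imwrite('pics/w4.png',cap('wrist')['frame'])"
```

```text
clock: 6.7
position: [0.4522, -0.2554, 0.0426]
ee_rot: [[0.959, 0.282, -0.001], [0.282, -0.959, -0.002], [-0.001, 0.002, -1.0]]
wrist_force: [0.0, 0.9, 1.5]
finger_gap: 0.088
clock: 7.45
position: [0.4522, -0.2554, 0.0426]
ee_rot: [[0.959, 0.282, -0.001], [0.282, -0.959, -0.002], [-0.001, 0.002, -1.0]]
wrist_force: [0.3, 0.2, 0.5]
finger_gap: 0.0302
clock: 8.45
position: [0.4525, -0.2555, 0.068]
ee_rot: [[0.959, 0.282, 0.0], [0.282, -0.959, -0.002], [-0.001, 0.002, -1.0]]
wrist_force: [0.5, 0.6, 0.3]
finger_gap: 0.0002
```

View pics/w4.png

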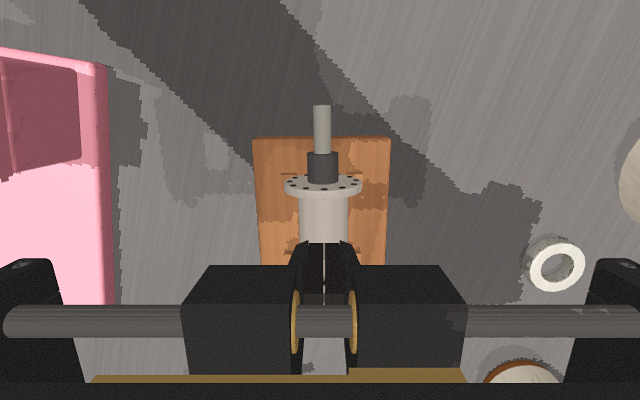

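Run:
```python
from h import *
print([ (k,getattr(bot,k)) for k in dir(bot) if not k.startswith('_')], [k for k in dir(readout) if not k.startswith('_')])
s=readout.get_state();p=np.array(s["position"]);R=np.array(s["ee_rot"]);print(p,s["finger_gap"],s["wrist_force"])
c=cap("wrist")
for z in (0,.019): print("wrist proj tip",z,proj(c,p+R[:,2]*z+R[:,1]*-.009),proj(c,p+R[:,2]*z+R[:,1]*.009))
print("hub top",proj(c,[.452,-.2555,.058]))
c=cap("scene"); print(proj(c,p+R[:,2]*.019),proj(c,p))
q=proj(c,p).astype(int); cv2.imwrite("pics/s5.png",cv2.resize(c["frame"][q[1]-60:q[1]+60,q[0]-80:q[0]+80],None,fx=5,fy=5,interpolation=cv2.INTER_CUBIC)); print(q)
```

```text
[('MotionError', <class 'station.MotionError'>), ('job_done', <function connect.<locals>.done at 0x7f4297350400>), ('tcp_to_tips', 0.019)] ['get_state']
[ 0.45230526 -0.25548176  0.06779826] 0.00047879738650835396 [0.43336585 0.49419511 0.12767948]
wrist proj tip 0 [322.3 235.4] [322.4 266. ]
wrist proj tip 0.019 [322.4 222.6] [322.5 250.6]
hub top [321.9 243.1]
[249.2 200.6] [248.5 195.1]
[248 195]
```

View pics/s5.png

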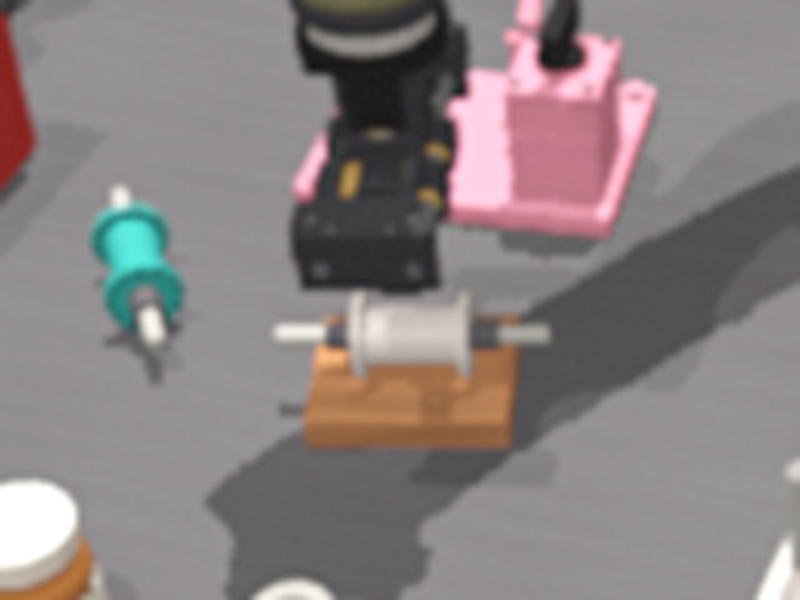

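The fingers are shut just above the barrel, with the pads seemingly ending near the TCP. In both wrist views the tips show at v≈243, where 19 mm of reach would put them at about 222. The grip at z=0.0426 was probably right at the pad ends, on the barrel's equator. I'll open and come down lower, feeling for contact with the rest.

```bash
python3 -m pendant '[0,0,0.02,0, 0,0,0.03,0, 0,0,0.03,0, 0,0,0.03,0, 0,0,0.03,0, 0,0,0.03,0, 0,0,0.03,0]' 1 && python3 -m pendant '[0,0,-0.02,0, 0,0,-0.04,0, 0,0,-0.05,0, 0,0,-0.056,0, 0,0,-0.056,0]' && python3 -m pendant '[0,0,-0.001,0, 0,0,-0.002,0, 0,0,-0.002,0]'&& python3 -m pendant '[0,0,-0.001,0, 0,0,-0.002,0, 0,0,-0.002,0]'
```

```text
clock: 9.48
position: [0.452, -0.2553, 0.0973]
ee_rot: [[0.959, 0.282, -0.001], [0.282, -0.959, -0.002], [-0.002, 0.001, -1.0]]
wrist_force: [-0.1, 0.3, 0.3]
finger_gap: 0.0686
clock: 10.1
position: [0.4521, -0.2553, 0.0413]
ee_rot: [[0.959, 0.282, -0.001], [0.282, -0.959, -0.002], [-0.002, 0.001, -1.0]]
wrist_force: [0.1, 0.8, 1.1]
finger_gap: 0.0882
clock: 10.48
position: [0.4521, -0.2554, 0.0395]
ee_rot: [[0.959, 0.282, -0.001], [0.282, -0.959, -0.002], [-0.002, 0.002, -1.0]]
wrist_force: [-0.6, 0.1, 1.1]
finger_gap: 0.0879
clock: 10.85
position: [0.4521, -0.2554, 0.0374]
ee_rot: [[0.959, 0.282, -0.001], [0.282, -0.959, -0.002], [-0.002, 0.002, -1.0]]
wrist_force: [0.5, -0.5, -0.2]
finger_gap: 0.0883
```

```bash
python3 -m pendant '[0,0,0.008,0, 0,0,0.008,0, 0,0,0.008,0, 0,0,0.008,0]' 0.65 && python3 -m pendant '[0,0,-0.003,0, 0,0,-0.004,0, 0,0,-0.005,0,0,0,-0.005,0]' && python3 -m pendant '[0,0,-0.001,0, 0,0,-0.002,0, 0,0,-0.002,0]'&& python3 -m pendant '[0,0,-0.001,0, 0,0,-0.002,0, 0,0,-0.002,0]'
```

```text
clock: 11.35
position: [0.4521, -0.2554, 0.0454]
ee_rot: [[0.959, 0.282, -0.001], [0.282, -0.959, -0.002], [-0.002, 0.002, -1.0]]
wrist_force: [0.0, -0.4, -0.1]
finger_gap: 0.0576
clock: 11.85
position: [0.452, -0.2553, 0.0403]
ee_rot: [[0.959, 0.282, -0.001], [0.282, -0.959, -0.002], [-0.002, 0.001, -1.0]]
wrist_force: [0.3, -0.4, -1.5]
finger_gap: 0.0569
clock: 12.22
position: [0.4519, -0.2553, 0.0382]
ee_rot: [[0.959, 0.282, -0.002], [0.282, -0.959, -0.002], [-0.002, 0.001, -1.0]]
wrist_force: [0.2, 0.6, -0.3]
finger_gap: 0.0572
clock: 12.6
position: [0.4519, -0.2553, 0.0361]
ee_rot: [[0.959, 0.282, -0.002], [0.282, -0.959, -0.002], [-0.002, 0.001, -1.0]]
wrist_force: [-0.6, 0.3, 0.2]
finger_gap: 0.0573
```

```bash
for i in 1 2; do python3 -m pendant '[0,0,-0.001,0, 0,0,-0.003,0, 0,0,-0.003,0]' | grep -E "pos|force"; done; python3 -m pendant '[0,0,0,0, 0,0,0,0, 0,0,0,0, 0,0,0,0, 0,0,0,0]' 0 60
```

```text
position: [0.4518, -0.2552, 0.0329]
wrist_force: [0.2, -0.4, -0.1]
position: [0.4517, -0.2552, 0.0298]
wrist_force: [0.2, 0.1, -0.6]
clock: 13.98
position: [0.4518, -0.2552, 0.0298]
ee_rot: [[0.959, 0.282, -0.002], [0.282, -0.959, -0.002], [-0.003, 0.001, -1.0]]
wrist_force: [-0.1, 0.2, -0.6]
finger_gap: 0.0284
```

```bash
python3 -m pendant '[0,0,0,0, 0,0,0,0]' | grep -E "gap|force" ; python3 -m pendant '[0,0,0.001,0, 0,0,0.002,0, 0,0,0.004,0, 0,0,0.006,0, 0,0,0.006,0]'
python3 - <<'E'
from h import *
c=cap("wrist"); s=readout.get_state(); print(s["finger_gap"],s["moment"]); cv2.imwrite("pics/w6.png",c["frame"][60:300,160:480].repeat(2,0).repeat(2,1))
E
```

```text
wrist_force: [-0.1, -0.3, -0.5]
finger_gap: 0.0285
clock: 14.85
position: [0.4519, -0.2552, 0.036]
ee_rot: [[0.959, 0.282, -0.002], [0.282, -0.959, -0.002], [-0.002, 0.001, -1.0]]
wrist_force: [-0.2, 0.6, -3.0]
finger_gap: 0.029
0.02879069703936475 [-0.09063768 -0.14055    -0.0055567 ]
```

View pics/w6.png

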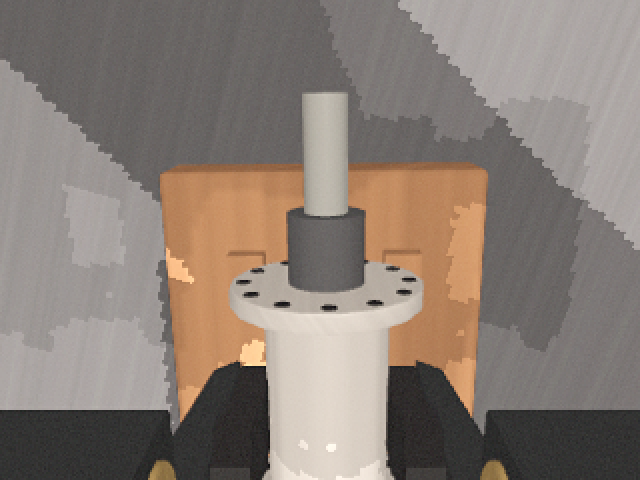

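The wrist now carries about 3 N, and the view shows the barrel held between the pads and centred (crop column about 327), with the hub level. In reported terms the hub centre sits about 13 mm above the TCP. I'll lift and move beside the stand for a close look.

```bash
python3 -m pendant '[0,0,0.01,0, 0,0,0.03,0, 0,0,0.06,0, 0,0.01,0.1,-2, 0,0.04,0.14,-5, 0,0.08,0.18,-9, 0,0.12,0.22,-13, 0,0.16,0.25,-16, 0.003,0.2,0.264,-19, 0.003,0.225,0.264,-19]' && python3 -m pendant '[0,0,0,0, 0,0,0,0]'
python3 - <<'E'
from h import *
c=cap("wrist"); cv2.imwrite("pics/w7.png",c["frame"]); np.savez("w7.npz",**{k:np.array(c[k]) for k in c}); s=readout.get_state(); print(s["position"],s["finger_gap"],s["wrist_force"])
print(proj(c,[.525,.045,.016]),proj(c,[.525,.1,.09]),proj(c,[.525,-.01,.09]))
E
```

```text
clock: 16.15
position: [0.4551, -0.0277, 0.3018]
ee_rot: [[0.999, -0.043, 0.001], [-0.043, -0.999, -0.001], [0.001, 0.001, -1.0]]
wrist_force: [-0.1, 0.7, -4.1]
finger_gap: 0.0286
clock: 16.4
position: [0.4545, -0.0286, 0.302]
ee_rot: [[0.999, -0.044, 0.0], [-0.044, -0.999, -0.002], [0.0, 0.002, -1.0]]
wrist_force: [-0.5, -0.9, -3.4]
finger_gap: 0.0284
[ 0.45455713 -0.0291113   0.30175756] 0.028604752117997317 [ 1.12832728 -0.50570948 -2.86692241]
[373.3 103.7] [384.   49.1] [382.9 153.1]
```

View pics/w7.png

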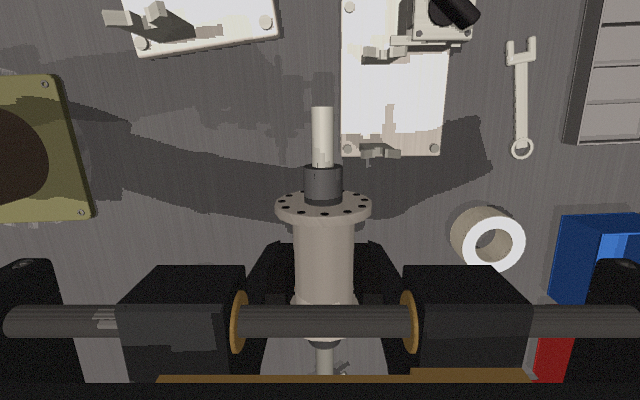

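The view shows the hub firmly held, with its axle end up at (322,107). The small white stand is at upper right: plate corners at about (341,155) and (440,156), posts at about (378,152) and (382,52).

Run:
```python
from h import *
c=np.load("w7.npz"); f=c["frame"]; g=cv2.cvtColor(f,cv2.COLOR_BGR2GRAY)
# plate edges by subpixel threshold
L=[]
for v in range(75,140,5):
    row=g[v,332:352].astype(int); L.append((332+np.argmax(row>170),v))
B=[]
for u in list(range(346,356,3))+list(range(402,430,4)):
    col=g[146:164,u].astype(int); k=np.nonzero(col>150)[0]; B.append((u,146+k.max()+1 if len(k) else -1))
Rr=[]
for v in range(75,140,5):
    row=g[v,430:456].astype(int); k=np.nonzero(row>150)[0]; Rr.append((430+k.max()+1 if len(k) else -1,v))
for n,P in (("L",L),("B",B),("R",Rr)):
    print(n,P); W=np.array([onz(c,u,v,.016)[:2] for u,v in P if u>0 and v>0]); 
    vx,vy,x0,y0=cv2.fitLine(W.astype(np.float32),cv2.DIST_HUBER,0,.001,.001).ravel(); print(np.degrees(np.arctan2(vy,vx)),x0,y0)
print("corners",onz(c,341,155.5,.016),onz(c,440,156.5,.016))
print("post -y, gray v138..164, u350..405");
for v in range(138,164): print(v,' '.join('%3d'%x for x in g[v,354:404:2]))
print("post +y u355..412")
for v in range(38,68): print(v,' '.join('%3d'%x for x in g[v,356:412:2]))
```

```text
L [(np.int64(341), 75), (np.int64(341), 80), (np.int64(341), 85), (np.int64(341), 90), (np.int64(341), 95), (np.int64(341), 100), (np.int64(341), 105), (np.int64(341), 110), (np.int64(341), 115), (np.int64(341), 120), (np.int64(341), 125), (np.int64(341), 130), (np.int64(342), 135)]
88.395966 0.48216 0.05324
B [(346, np.int64(156)), (349, np.int64(156)), (352, np.int64(156)), (355, np.int64(156)), (402, np.int64(156)), (406, np.int64(156)), (410, np.int64(156)), (414, np.int64(156)), (418, np.int64(156)), (422, np.int64(156)), (426, np.int64(155))]
-2.570947 0.54476 -0.02571
R [(np.int64(447), 75), (np.int64(447), 80), (np.int64(446), 85), (np.int64(446), 90), (np.int64(445), 95), (np.int64(445), 100), (np.int64(444), 105), (np.int64(444), 110), (np.int64(443), 115), (np.int64(443), 120), (np.int64(442), 125), (np.int64(442), 130), (np.int64(441), 135)]
87.89739 0.61928 0.03486
corners [ 0.48   -0.0221  0.016 ] [ 0.6182 -0.0297  0.016 ]
post -y, gray v138..164, u350..405
138 145 148 144 145 143 213 211 210 150 142 150 148 142 145 176 178 181 179 182 180 180 180 179 181 180
139 145 14
[... 5357 characters left out ...]
78 178 217
62 219 217 227  87  75  67  71  69  74  71  71  70  72  72  71  70  67  80 139 184 178 177 174 177 172 176 186 216
63 217 218 226  70  70  70  65  75  68  72  70  74  68  72  73  77  75 152 187 189 186 184 183 185 180 183 220 218
64 216 217 221 122 103 126 124 141 137 140 140 140 137 138 140 148 146 223 220 220 219 221 221 220 221 220 218 217
65 216 218 218 226 194 227 227 226 223 224 226 226 225 226 227 225 224 219 218 218 219 218 218 218 217 218 217 218
66 218 219 216 218 221 219 218 219 220 218 219 220 219 218 219 219 218 218 218 217 218 217 216 218 215 220 217 217
67 218 217 217 217 217 218 218 217 216 218 217 215 218 218 218 217 216 218 218 217 218 218 218 217 217 217 217 218
```

Run:
```python
from h import *
c=np.load("w7.npz"); g=cv2.cvtColor(c["frame"],cv2.COLOR_BGR2GRAY)
for v in (112,120,130,140,150): print(v,g[v,308:338].tolist())
for v in (220,230,240): print(v,g[v,286:362:2].tolist())
p=np.array([.4545,-.0288,.3019]); 
for d in (.073,): print("axle tip expected",proj(c,p+[.044*d,d,.0132]))
print(onz(c,322,107,.320), onz(c,322,160,.315))
S=np.array([.5247,.0451,.07]); t=np.array([.0366,.9993,0])
for s in (-.055,.055): print([proj(c,S+t*s+[dx,0,dz]) for dx,dz in ((0,.02),(-.015,.02),(.015,.02),(-.0058,.011),(.0058,.011))])
```

```text
112 [93, 85, 88, 123, 147, 165, 170, 178, 183, 186, 189, 196, 203, 202, 201, 199, 195, 187, 182, 178, 173, 166, 156, 147, 129, 96, 103, 98, 105, 102]
120 [92, 87, 86, 110, 144, 159, 171, 179, 186, 185, 190, 195, 202, 204, 203, 199, 195, 188, 183, 182, 171, 165, 157, 146, 129, 100, 86, 103, 103, 100]
130 [100, 101, 96, 99, 142, 158, 168, 177, 184, 185, 192, 195, 199, 204, 201, 199, 196, 191, 181, 180, 171, 167, 158, 143, 130, 99, 103, 106, 105, 102]
140 [100, 104, 104, 89, 132, 148, 167, 176, 180, 187, 188, 193, 201, 203, 202, 199, 195, 192, 184, 177, 173, 165, 157, 146, 130, 101, 100, 107, 102, 107]
150 [102, 101, 104, 85, 128, 146, 157, 163, 169, 170, 175, 177, 199, 200, 201, 200, 197, 191, 183, 180, 172, 165, 157, 147, 129, 98, 102, 102, 104, 106]
220 [129, 128, 129, 128, 136, 132, 133, 131, 138, 140, 139, 144, 143, 142, 146, 146, 141, 139, 145, 145, 142, 146, 144, 143, 140, 143, 142, 141, 136, 137, 133, 129, 131, 130, 133, 130, 127, 124]
230 [112, 69, 66, 75, 112, 117, 126, 134, 134, 133, 134, 134, 137, 140, 137, 136, 145, 141, 141, 140, 140, 134, 139, 135, 132, 134, 133, 130, 133, 130, 130, 126, 116, 111, 83, 62, 68, 97]
240 [99, 103, 102, 96, 114, 116, 124, 130, 134, 135, 130, 136, 135, 136, 137, 140, 140, 142, 141, 141, 139, 140, 141, 137, 136, 130, 134, 133, 135, 129, 129, 124, 116, 109, 98, 101, 99, 98]
axle tip expected [321.8 110.4]
[0.4579 0.0456 0.32  ] [0.4568 0.0228 0.315 ]
[array([380.9, 153.1]), array([367.9, 153.7]), array([393.9, 152.5]), array([374.7, 152.2]), array([384.5, 151.8])]
[array([385.6,  48.9]), array([371.4,  49.6]), array([399.8,  48.2]), array([378.7,  50.6]), array([389.4,  50.1])]
```

Predicted slot edges at +11 mm match the observed dark slots to about 1 px (374.7–384.5 against 373–385, and 378.7–389.4 against 379.5–388.5). That puts the seat at (0.5245, 0.045) with yaw −2.1°. Now I move over it and lower.

```bash
python3 -m pendant '[0.015,0.015,0,0, 0.04,0.04,-0.01,0, 0.06,0.065,-0.03,0.2, 0.07,0.074,-0.06,0.4, 0.07,0.074,-0.1,0.4, 0.07,0.074,-0.14,0.4, 0.07,0.074,-0.17,0.4, 0.07,0.074,-0.19,0.4, 0.07,0.074,-0.195,0.4, 0.07,0.074,-0.195,0.4]'
python3 - <<'E'
from h import *
c=cap("wrist"); g=c["frame"].copy(); cv2.imwrite("pics/w8.png",g); np.savez("w8.npz",**{k:np.array(c[k]) for k in c})
s=readout.get_state(); print(s["position"],s["finger_gap"],s["wrist_force"],s["moment"])
c=cap("scene"); cv2.imwrite("pics/s8.png",c["frame"])
g=cv2.cvtColor(np.load("w8.npz")["frame"],cv2.COLOR_BGR2GRAY)
S=np.array([.5245,.0451,.07]); t=np.array([.0366,.9993,0]); c=np.load("w8.npz")
for s in (-.055,.055): print([proj(c,S+t*s+[dx,0,dz]) for dx,dz in ((0,.02),(-.015,.02),(.015,.02),(-.0058,.011),(.0058,.011))])
E
```

```text
clock: 17.7
position: [0.5248, 0.0441, 0.1068]
ee_rot: [[0.999, -0.039, 0.0], [-0.039, -0.999, -0.002], [0.0, 0.002, -1.0]]
wrist_force: [-0.3, 0.6, -1.8]
finger_gap: 0.0286
[0.52517952 0.04443439 0.10726651] 0.028880257829118863 [-0.47887789  0.2223839  -3.67172335] [-0.02444413 -0.09747733 -0.01775722]
[array([322.1, 316.8]), array([298.6, 317.6]), array([345.6, 316. ]), array([313.4, 308.4]), array([330.9, 307.8])]
[array([321.2, 142.4]), array([293.2, 143.5]), array([349.1, 141.3]), array([311., 141.]), array([331.6, 140.2])]
```

```bash
python3 -m pendant '[0,0,-0.008,0, 0,0,-0.016,0, 0,0,-0.022,0, 0,0,-0.026,0, 0,0,-0.03,0, 0,0,-0.03,0]' | grep -E "pos|for|gap"; python3 -m pendant '[0,0,-0.003,0, 0,0,-0.006,0, 0,0,-0.009,0,  0,0,-0.012,0, 0,0,-0.012,0]'
```

```text
position: [0.5251, 0.0447, 0.0772]
wrist_force: [0.7, -0.2, -3.0]
finger_gap: 0.0286
clock: 19.18
position: [0.5249, 0.0446, 0.0649]
ee_rot: [[0.999, -0.038, 0.001], [-0.038, -0.999, -0.002], [0.001, 0.002, -1.0]]
wrist_force: [-0.2, -0.6, -3.7]
finger_gap: 0.0285
```

```bash
python3 -m pendant '[0,0,-0.002,0, 0,0,-0.004,0, 0,0,-0.005,0, 0,0,-0.005,0]' | grep -E "pos|for|gap";  python3 -m pendant '[0,0,-0.001,0, 0,0,-0.002,0, 0,0,-0.003,0, 0,0,-0.003,0]'
```

```text
position: [0.5249, 0.0446, 0.0599]
wrist_force: [0.1, -0.3, -3.0]
finger_gap: 0.0288
clock: 20.18
position: [0.5249, 0.0446, 0.0569]
ee_rot: [[0.999, -0.038, 0.001], [-0.038, -0.999, -0.002], [0.001, 0.002, -1.0]]
wrist_force: [-0.3, -0.4, -2.5]
finger_gap: 0.0287
```

```bash
python3 -m pendant '[0,0,-0.001,0, 0,0,-0.001,0, 0,0,-0.001,0]' | grep -E "pos|for|gap";  python3 -m pendant '[0,0,-0.001,0, 0,0,-0.001,0,0,0,-0.001,0]'| grep -E "pos|for|gap"
```

```text
position: [0.525, 0.0446, 0.0567]
wrist_force: [-1.6, -0.3, 6.6]
finger_gap: 0.0288
position: [0.525, 0.0446, 0.0567]
wrist_force: [-2.1, -0.5, 8.5]
finger_gap: 0.0287
```

Contact came at z=0.0567, which puts the hub centre at 0.070, so it is seated. I release, retreat upward, and look at the hub and knob.

```bash
python3 -m pendant '[0,0,0.001,0, 0,0,0.001,0, 0,0,0.001,0, 0,0,0.001,0, 0,0,0.001,0, 0,0,0.001,0]' 1 | grep -E "pos|for|gap"; python3 -m pendant '[0,0,0.01,0, 0,0,0.04,0, 0,0,0.09,0, 0,0,0.14,0, 0,0,0.19,0, 0,0,0.22,0, 0,0,0.22,0, 0,0,0.22,0]'
python3 - <<'E'
from h import *
c=cap("wrist"); np.savez("w9.npz",**{k:np.array(c[k]) for k in c}); cv2.imwrite("pics/w9.png",c["frame"])
s=readout.get_state(); print(s["position"])
K=np.array([.5829,.135,.132]); print("knob",proj(c,K))
g=cv2.cvtColor(c["frame"],cv2.COLOR_BGR2GRAY); u,v=proj(c,K).astype(int)
m=np.zeros_like(g); m[max(0,v-60):v+60,u-60:u+60]=1; m=((g<45)&(m>0)).astype(np.uint8)
n,lab,st,ce=cv2.connectedComponentsWithStats(m)
for i in range(1,n):
    if st[i,4]>60: print(st[i],ce[i])
S=np.array([.5245,.0451,.07]); t=np.array([.0366,.9993,0])
print("axle ends exp",[proj(c,S+t*d) for d in (-.073,.073,.050)],"tongue exp",proj(c,S+t*.066+[.02,0,.01]))
print(proj(c,S+t*.036+[0,0,.005]))
E
```

```text
position: [0.525, 0.0446, 0.0576]
wrist_force: [0.1, 0.1, -0.3]
finger_gap: 0.0864
clock: 22.68
position: [0.5242, 0.0442, 0.277]
ee_rot: [[0.999, -0.038, 0.0], [-0.038, -0.999, -0.003], [0.001, 0.003, -1.0]]
wrist_force: [-0.5, -0.9, 0.2]
finger_gap: 0.0878
[0.52398315 0.04417237 0.27652493]
knob [384.6  83.7]
[357  60  52  50 709] [382.24400564  85.92242595]
axle ends exp [array([323.3, 229.8]), array([322.9, 105.8]), array([323. , 127.3])] tongue exp [341.6 111.9]
[323.  140.5]
```

Run:
```python
from h import *
c=np.load("w9.npz"); g=cv2.cvtColor(c["frame"],cv2.COLOR_BGR2GRAY)
m=np.zeros_like(g); m[55:115,352:415]=(g[55:115,352:415]<45)
n,lab,st,ce=cv2.connectedComponentsWithStats(m); i=1+np.argmax(st[1:,4]); ys,xs=np.nonzero(lab==i)
P=np.array([onz(c,u,v,.130)[:2] for u,v in zip(xs,ys)],np.float32)
print(cv2.minAreaRect(P)); print(P.mean(0)); vx,vy=cv2.fitLine(P,cv2.DIST_L2,0,.001,.001).ravel()[:2]; print(np.degrees(np.arctan2(vy,vx)))
for v in range(56,114,2): print(v,''.join('#' if x<45 else ('+' if x<90 else '.') for x in g[v,350:416]))
print("tongue region")
for v in range(96,132,2): print(v,' '.join('%3d'%x for x in g[v,306:366:2]))
```

```text
((0.5825250744819641, 0.13396571576595306), (0.02067822590470314, 0.05460210144519806), 47.05767059326172)
[0.58126324 0.13316196]
-40.84053
56 .++.+++++++++++++++++++++++++++++.................................
58 ..................................................................
60 ................#+................................................
62 ........+....########.............................................
64 ...........####+++#####...........................................
66 .........+###+++++++#####+........................................
68 ........####+++++++++++####+..................................+++.
70 ......+###+#++++++++++++###########+..........................+++.
72 ......+#######++++++++++#++######+++++#+......................+++.
74 .......########+++++++++++#++#######+++##+....................+++.
76 ........+########+++++++++++++#+#####+++++#+..................+++.
78 ..........+#########+++++++++++++######+#++#.................++++.
80 ............+#########+++++++++++#+######+++#................++++.
82 .............+###########++++++++++++#########
[... 2621 characters left out ...]
 154  80 168 159 151 137 134 147 143 128 181 177 181 180 182 179 219 219 219 217
122 154 154 156 156 153 204 141  88 176 177 152  80 182 168 160 162 166 165 144 120 179 179 180 178 179 178 216 216 216 218
124 158 155 157 157 152 203 141  87 176 179 157  77 185 169 161 162 163 164 146 120 187 184 187 184 185 186 217 217 217 217
126 156 156 155 153 151 205 140  91 175 179 155  79 184 166 160 158 162 160 147 115 220 218 218 217 218 218 218 218 217 217
128 155 156 156 158 160 202 145  92 172 178 154  76 184 169 165 166 164 165 145 117 219 218 218 218 217 217 218 218 216 216
130 194 204 213 219 219 125  75  76  86  80  72  71  54 113 146 143 143 147 173 222 219 218 217 218 219 218 216 219 217 217
```

The knob's black blob centres at (0.5825, 0.134), as expected at (0.583, 0.135), with the bar lying along about −43.5°. The axle end shows at u≈320–328 between the slot sides and the tongue tip at u≈330, still back. I go to the knob with the jaws across the bar (yaw +46.5°).

```bash
python3 -m pendant '[0.015,0.02,-0.01,10, 0.03,0.045,-0.03,20, 0.045,0.07,-0.05,30, 0.059,0.0905,-0.07,40, 0.059,0.0905,-0.09,48.7, 0.059,0.0905,-0.115,48.7, 0.059,0.0905,-0.13,48.7, 0.059,0.0905,-0.13,48.7]' 0.5
python3 - <<'E'
from h import *
c=cap("wrist"); np.savez("w10.npz",**{k:np.array(c[k]) for k in c})
s=readout.get_state(); print(s["joints"].round(2),s["position"],s["moment"])
S=np.array([.5245,.0451,.07]); t=np.array([.0366,.9993,0])
print("tongue",proj(c,S+t*.066+[.0,0,.01]),"knob",proj(c,[.583,.1345,.132]))
E
```

```text
clock: 23.72
position: [0.5819, 0.1342, 0.1449]
ee_rot: [[0.688, 0.726, -0.001], [0.726, -0.688, -0.004], [-0.004, 0.002, -1.0]]
wrist_force: [-0.2, -0.2, 0.0]
finger_gap: 0.0439
[ 0.06  0.83 -0.66  1.71  0.66  0.83 -0.1 ] [0.58263498 0.13464745 0.14609731] [ 0.03561355 -0.08806654 -0.06186119]
tongue [246.6 179.4] knob [324.7 241.5]
```

```bash
python3 -m pendant '[0,0,-0.015,0, 0,0,-0.028,0, 0,0,-0.036,0, 0,0,-0.036,0]' 0.5 | grep -E "pos|for"; python3 -m pendant '[0,0,0,0, 0,0,0,0, 0,0,0,0, 0,0,0,0, 0,0,0,0]' 0 20
python3 - <<'E'
from h import *
c=cap("wrist"); np.savez("w11.npz",**{k:np.array(c[k]) for k in c})
s=readout.get_state(); print(s["moment"])
S=np.array([.5245,.0451,.07]); t=np.array([.0366,.9993,0]);n=np.array([.9993,-.0366,0])
a=proj(c,S+t*.066+[0,0,.01]); print("axle/tongue",a)
for x in (-.006,-.003,0,.004,.008,.012,.016,.02): 
    p=S+t*.067+n*x; p[2]=.082; u,v=proj(c,p).astype(int); print(x,u,v,c["frame"][v-1:v+2,u-1:u+2].mean().round())
E
```

```text
position: [0.5822, 0.1345, 0.1093]
wrist_force: [0.5, 0.4, 0.1]
clock: 24.9
position: [0.5822, 0.1343, 0.1096]
ee_rot: [[0.688, 0.726, -0.0], [0.726, -0.688, -0.004], [-0.003, 0.002, -1.0]]
wrist_force: [-0.5, -1.3, 2.9]
finger_gap: 0.0137
[-0.1578482   0.07673764  0.08264518]
axle/tongue [232.1 192.4]
-0.006 225 184 79.0
-0.003 228 188 136.0
0 232 192 172.0
0.004 237 197 130.0
0.008 241 201 172.0
0.012 246 206 173.0
0.016 251 211 173.0
0.02 256 215 172.0
```

```bash
cat > m.py <<'E'
from h import *
import time
s=readout.get_state(); Rr=np.array(s["ee_rot"]); print("yaw %.1f Mz %.3f gap %.4f F %s z %.4f t %.1f"%(np.degrees(np.arctan2(Rr[1,0],Rr[0,0])),s["moment"][2],s["finger_gap"],np.round(s["wrist_force"],1),s["position"][2],s["clock"]))
c=cap("wrist"); S=np.array([.5245,.0451,.07]); t=np.array([.0366,.9993,0]);n=np.array([.9993,-.0366,0]); o=[]
for x in np.arange(-.01,.018,.001):
    p=S+t*.068+n*x; p[2]=.082; u,v=proj(c,p).round().astype(int)
    o.append(int(c["frame"][v-1:v+2,u-1:u+2].mean()) if 1<v<399 and 1<u<639 else -1)
print(o)
s=readout.get_state(); print("Mz %.3f"%s["moment"][2])
E
python3 m.py; python3 -m pendant '[0,0,0,-3, 0,0,0,-6, 0,0,0,-9, 0,0,0,-12]' >/dev/null; python3 m.py;  python3 -m pendant '[0,0,0,-2, 0,0,0,-4]' >/dev/null; python3 m.py
```

```text
yaw 46.5 Mz 0.083 gap 0.0137 F [-0.5 -2.   2.9] z 0.1096 t 24.9
[81, 81, 82, 80, 77, 77, 112, 163, 173, 177, 178, 174, 162, 151, 132, 88, 111, 172, 174, 172, 172, 173, 172, 173, 173, 172, 172, 173]
Mz 0.084
yaw 34.5 Mz 0.134 gap 0.0138 F [-0.7 -0.9  1.7] z 0.1096 t 25.5
[83, 82, 83, 84, 83, 82, 88, 135, 164, 176, 180, 161, 157, 131, 102, 94, 90, 107, 113, 114, 113, 113, 114, 124, 135, 138, 139, 140]
Mz 0.083
yaw 30.3 Mz 0.167 gap 0.0137 F [-1.3 -1.2  1.4] z 0.1096 t 25.8
[81, 83, 83, 83, 83, 83, 87, 132, 161, 171, 177, 190, 193, 182, 164, 134, 98, 105, 129, 133, 132, 138, 139, 140, 139, 138, 137, 130]
Mz 0.115
```

```bash
for i in 1 2 3; do python3 -m pendant '[0,0,0,-2, 0,0,0,-4]' >/dev/null; python3 m.py; done
```

```text
yaw 26.1 Mz 0.200 gap 0.0137 F [-0.   0.1  1. ] z 0.1096 t 26.1
[82, 82, 82, 83, 83, 82, 84, 102, 164, 178, 191, 195, 193, 189, 169, 146, 108, 116, 138, 138, 138, 138, 139, 139, 139, 133, 124, 119]
Mz 0.101
yaw 21.9 Mz 0.163 gap 0.0138 F [-0.7 -0.4  1.2] z 0.1096 t 26.4
[82, 82, 82, 82, 84, 83, 82, 90, 149, 183, 189, 191, 191, 186, 179, 142, 116, 125, 137, 136, 136, 138, 138, 124, 115, 125, 138, 134]
Mz 0.064
yaw 17.7 Mz 0.150 gap 0.0139 F [ 0.2 -0.8  1.3] z 0.1096 t 26.7
[79, 80, 81, 81, 82, 83, 81, 87, 134, 170, 184, 191, 192, 192, 181, 147, 124, 127, 136, 136, 136, 135, 132, 134, 137, 137, 137, 137]
Mz 0.047
```

```bash
for i in 1 2 3 ; do python3 -m pendant '[0,0,0,-2, 0,0,0,-4]' >/dev/null; python3 m.py; done
```

```text
yaw 13.5 Mz 0.138 gap 0.0138 F [0.5 0.2 2.4] z 0.1096 t 27.0
[80, 81, 81, 82, 83, 82, 83, 82, 109, 174, 186, 193, 194, 191, 185, 161, 138, 123, 136, 136, 136, 135, 135, 136, 136, 136, 136, 137]
Mz 0.076
yaw 9.3 Mz 0.158 gap 0.0137 F [-0.3 -0.4  1.4] z 0.1096 t 27.3
[80, 80, 82, 81, 80, 81, 82, 81, 99, 134, 185, 190, 193, 190, 185, 164, 139, 123, 133, 136, 136, 136, 135, 135, 136, 136, 136, 136]
Mz 0.112
yaw 5.1 Mz 0.160 gap 0.0139 F [-0.1 -0.5  1.6] z 0.1096 t 27.6
[80, 80, 81, 81, 81, 81, 83, 81, 78, 107, 177, 185, 192, 192, 188, 174, 153, 125, 135, 135, 135, 134, 135, 135, 136, 136, 135, 135]
Mz 0.086
```

```bash
for i in 1 2 3 ; do python3 -m pendant '[0,0,0,-2, 0,0,0,-4]' >/dev/null; python3 m.py; done; python3 -c "
from h import *
print(readout.get_state()['joints'].round(2))"
```

```text
yaw 1.0 Mz 0.186 gap 0.0136 F [0.  0.3 1.2] z 0.1096 t 27.9
[80, 80, 80, 80, 81, 81, 81, 82, 83, 106, 177, 187, 193, 193, 189, 185, 154, 138, 134, 135, 135, 136, 136, 136, 136, 137, 137, 136]
Mz 0.110
yaw -3.2 Mz 0.147 gap 0.0140 F [-0.5 -0.7  1.3] z 0.1096 t 28.2
[24, 24, 23, 25, 23, 21, 23, 24, 23, 24, 23, 20, 20, 22, 22, 21, 21, 22, 23, 20, 19, 18, 16, 16, 17, 19, 19, 19]
Mz 0.102
yaw -7.4 Mz 0.219 gap 0.0141 F [-0.2 -0.5  2.5] z 0.1096 t 28.5
[23, 23, 25, 25, 21, 19, 20, 22, 21, 22, 24, 25, 25, 25, 23, 23, 24, 23, 27, 25, 21, 24, 25, 22, 22, 22, 23, 21]
Mz 0.106
[-0.09  0.83 -0.38  1.74  0.46  0.66 -0.86]
```

The fingers now hide the tongue, so I continue on torque in 4° steps.

```bash
cat > q.py <<'E'
from h import *
a=readout.get_state(); cams.capture("top"); s=readout.get_state(); Rr=np.array(s["ee_rot"])
print("yaw %.1f Mz %.3f -> %.3f gap %.4f F %s t %.1f"%(np.degrees(np.arctan2(Rr[1,0],Rr[0,0])),a["moment"][2],s["moment"][2],s["finger_gap"],np.round(s["wrist_force"],1),s["clock"]))
E
for i in 1 2 3 ; do python3 -m pendant '[0,0,0,-2, 0,0,0,-4]' >/dev/null; python3 q.py; done
```

```text
yaw -11.7 Mz 0.177 -> 0.127 gap 0.0139 F [-0.9 -1.1 -0. ] t 28.9
yaw -15.8 Mz 0.140 -> 0.119 gap 0.0140 F [ 0.1 -0.4  1.3] t 29.1
yaw -20.0 Mz 0.150 -> 0.083 gap 0.0137 F [-0.3 -1.1  0.5] t 29.4
```

```bash
for i in 1 2 3 ; do python3 -m pendant '[0,0,0,-2, 0,0,0,-4]' >/dev/null; python3 q.py; done
```

```text
yaw -24.2 Mz 0.132 -> 0.089 gap 0.0139 F [-0.1  1.1  0.7] t 29.8
yaw -28.4 Mz 0.127 -> 0.124 gap 0.0135 F [-0.5 -0.5  0.4] t 30.1
yaw -32.6 Mz 0.176 -> 0.131 gap 0.0141 F [-0.5 -0.1  1.2] t 30.4
```

```bash
for i in 1 2 3 ; do python3 -m pendant '[0,0,0,-2, 0,0,0,-4]' >/dev/null; python3 q.py; done
```

```text
yaw -36.8 Mz 0.189 -> 0.159 gap 0.0138 F [1.2 0.1 0.4] t 30.6
yaw -41.0 Mz 0.102 -> 0.062 gap 0.0135 F [-0.7 -0.2  1.7] t 30.9
yaw -45.2 Mz 0.080 -> -0.012 gap 0.0136 F [-0.2 -0.2  1.1] t 31.2
```

The torque is falling (0.16 → −0.01), so the drop has begun near yaw −40. I take single steps from here.

```bash
python3 -m pendant '[0,0,0,-2, 0,0,0,-4]' >/dev/null; python3 q.py; python3 -m pendant '[0,0,0,-2, 0,0,0,-4]' >/dev/null; python3 q.py
```

```text
yaw -49.4 Mz 0.060 -> 0.007 gap 0.0138 F [-1.  -0.8  0. ] t 31.6
yaw -53.6 Mz 0.072 -> 0.086 gap 0.0137 F [ 0.2 -1.1  0.9] t 31.9
```

```bash
python3 -m pendant '[0,0,0,-1.5, 0,0,0,-3]' >/dev/null; python3 q.py; python3 -m pendant '[0,0,0,-1, 0,0,0,-2]' >/dev/null; python3 q.py
```

```text
yaw -56.7 Mz 0.021 -> 0.032 gap 0.0137 F [-0.8  0.1  0.7] t 32.1
yaw -58.8 Mz 0.087 -> 0.019 gap 0.0136 F [0.8 0.2 0.5] t 32.5
```

Torque has stayed near zero for about 14°. I let go, lift clear and look at the tongue.

```bash
python3 -m pendant '[0,0,0,0, 0,0,0,0, 0,0,0,0, 0,0,0,0]' 0.5 | grep -E "gap|force"; python3 -m pendant '[0,0,0.03,0, 0,0,0.07,0, -0.01,-0.015,0.12,9, -0.02,-0.03,0.16,18, -0.03,-0.05,0.165,28, -0.04,-0.07,0.165,38, -0.05,-0.085,0.165,47, -0.058,-0.09,0.165,56, -0.058,-0.09,0.165,56, -0.058,-0.09,0.165,56]' | grep -E "pos|gap|force|clock"; python3 m.py
python3 - <<'E'
from h import *
c=cap("wrist"); cv2.imwrite("pics/w12.png",cv2.resize(c["frame"][40:240,250:450],None,fx=3,fy=3,interpolation=cv2.INTER_CUBIC))
E
```

```text
wrist_force: [0.5, 1.0, 0.1]
finger_gap: 0.044
clock: 34.2
position: [0.5248, 0.0446, 0.2747]
wrist_force: [0.6, 0.9, -0.2]
finger_gap: 0.044
yaw -2.9 Mz -0.027 gap 0.0440 F [ 0.6  0.9 -0.2] z 0.2747 t 34.2
[213, 213, 213, 213, 214, 202, 182, 166, 158, 166, 170, 178, 184, 191, 192, 192, 185, 177, 177, 178, 178, 178, 178, 178, 178, 178, 177, 177]
Mz 0.010
```

View pics/w12.png

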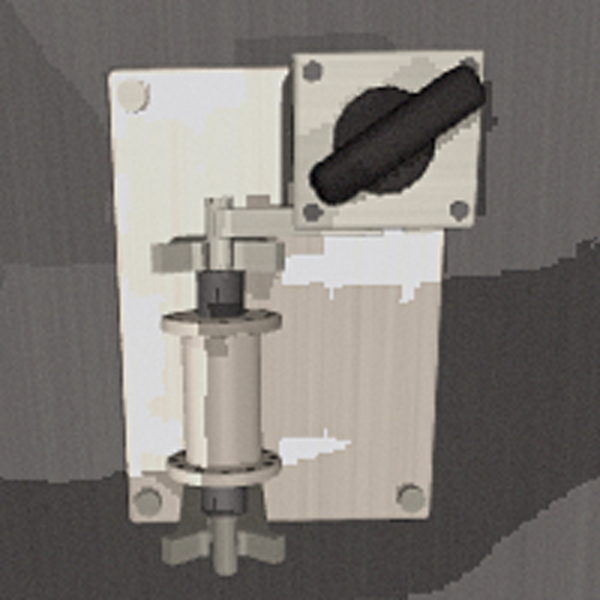

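The view shows the hub seated in both slots. The tongue now overlaps part of the axle end (crop about (218–290, 222)). I'll measure how far its tip moved against the earlier frame.

Run:
```python
from h import *
c=cap("wrist"); np.savez("w13.npz",**{k:np.array(c[k]) for k in c})
S=np.array([.5245,.0451,.07]); t=np.array([.0366,.9993,0]);n=np.array([.9993,-.0366,0])
for f in ("w9.npz","w13.npz"):
    c=np.load(f); g=cv2.cvtColor(c["frame"],cv2.COLOR_BGR2GRAY); print(f,proj(c,S+t*.066))
    for v in range(102,124,2): print(v,' '.join('%3d'%x for x in g[v,312:346]))
print(proj(c,S+t*.066+n*.0+[0,0,.012]),proj(c,S+t*.066+n*.008+[0,0,.012]))
```

```text
w9.npz [322.9 112.5]
102 214 216 216 216 216 217 216 216 215 217 217 216 216 216 216 216 215 216 214 213 215 217 216 215 214 213 213 214 213 213 216 223 171  83
104 214 215 215 216 216 216 215 215 213 215 215 218 216 216 214 213 213 218 215 214 212 213 214 212 212 210 209 209 213 216 216 224 134  71
106 216 216 216 217 214 216 220 177 150 166 176 187 176 162 151 123 152 217 216 218 151 146 148 148 147 143 145 143 140 214 219 225 137  76
108 214 215 217 218 216 217 219 175 154 169 176 189 178 165 150 120 152 215 212 211 219 159 150 148 150 145 147 147 143 214 158 150 103  85
110 215 216 217 215 217 217 219 174 152 168 172 190 176 165 153 124 157 169 177 179 179 179 179 181 179 181 180 178 177 179 181 180 181 180
112 215 215 217 217 216 216 219 172 153 166 177 189 178 168 151 125 157 168 175 175 178 175 176 176 177 178 177 179 174 176 176 175 177 177
114 215 216 216 215 215 216 220 169 151 168 176 191 179 167 153 126 155 166 177 177 176 174 174 172 176 175 173 175 176 175 173 173 172 175
116 216 217 220 219 218 220 222 172 150 169 173 189 177 169 153 125 158 174 182 178 179 177 179 179
[... 1350 characters left out ...]
 166 152 168 142 178 180 176 196 199 178 177 177 175 176 175 175 175 176 176 177 174 174 174 175 175 175 176 175
116 215 217 219 217 218 220 172 150 168 129 175 178 180 200 201 182 177 177 179 178 179 176 179 177 178 177 180 178 179 179 179 179 177 178
118 189 155 155 151 152 153 155 151 167 156 178 175 196 198 197 198 173 174 173 173 173 173 173 171 170 168 170 167 165 162 168 164 161 178
120  90  92 106 102 105 112 138 142 167 175 190 203 191 177 137  93 126 126 126 119 114 119 100  98  99  97  99 124 136 136 157 157 165 182
122 140 138 172 186 187 150 109  90 164 172 188 199 190 176 157  92 184 185 182 169 163 168 164 161 164 163 165 163 166 154 125 122 121 170
[321.9 113.4] [329.5 113.3]
```

The tip moved about 6.1 px at 0.95 px/mm, or roughly 6.4 mm, so the drop is probably not quite complete. I regrip and turn a few degrees more in 1–2° steps, watching the torque.

```bash
python3 -m pendant '[0.01,0.015,0,-9, 0.02,0.03,0,-18, 0.03,0.05,0,-27, 0.04,0.07,-0.03,-37, 0.05,0.085,-0.07,-46, 0.0575,0.09,-0.11,-55.5, 0.0575,0.09,-0.145,-55.5, 0.0575,0.09,-0.165,-55.5, 0.0575,0.09,-0.165,-55.5]' 0.5| grep -E "pos|gap|force|clock"; python3 -m pendant '[0,0,0,0, 0,0,0,0, 0,0,0,0, 0,0,0,0, 0,0,0,0]' 0 20 | grep -E "pos|gap"; python3 q.py; python3 -m pendant '[0,0,0,-1, 0,0,0,-2]' >/dev/null; python3 q.py; python3 -m pendant '[0,0,0,-1]' >/dev/null; python3 q.py
```

```text
clock: 35.48
position: [0.5812, 0.135, 0.108]
wrist_force: [0.2, 1.2, 0.1]
finger_gap: 0.0439
position: [0.5822, 0.1344, 0.1089]
finger_gap: 0.0141
yaw -58.4 Mz 0.024 -> 0.049 gap 0.0134 F [ 0.4 -2.6  6.4] t 36.1
yaw -60.5 Mz 0.093 -> 0.107 gap 0.0136 F [ 0.5 -0.7  3.3] t 36.5
yaw -61.5 Mz 0.128 -> 0.058 gap 0.0137 F [ 0.5 -2.   1.9] t 36.6
```

```bash
for i in 1 2 3; do python3 -m pendant '[0,0,0,-1, 0,0,0,-1]' >/dev/null; python3 q.py; done
```

```text
yaw -62.6 Mz 0.028 -> -0.011 gap 0.0141 F [ 0.8 -1.4  3.1] t 36.9
yaw -63.6 Mz 0.092 -> 0.040 gap 0.0136 F [ 0.9 -1.7  2.9] t 37.2
yaw -64.6 Mz 0.036 -> 0.064 gap 0.0139 F [ 1.3 -1.1  2.6] t 37.5
```

```bash
python3 -m pendant '[0,0,0,0, 0,0,0,0, 0,0,0,0, 0,0,0,0]' 0.5 | grep -E "gap|force"; python3 -m pendant '[0,0,0.03,0, 0,0,0.07,0, -0.01,-0.015,0.12,10, -0.02,-0.03,0.16,20, -0.03,-0.05,0.165,30, -0.04,-0.07,0.165,40, -0.05,-0.085,0.165,50, -0.0575,-0.09,0.165,60, -0.0575,-0.09,0.165,61.5, -0.0575,-0.09,0.165,61.5]' | grep -E "pos|gap|force|clock"
python3 - <<'E'
from h import *
c=cap("wrist"); np.savez("w14.npz",**{k:np.array(c[k]) for k in c}); print(readout.get_state()["position"])
S=np.array([.5245,.0451,.07]); t=np.array([.0366,.9993,0]);n=np.array([.9993,-.0366,0])
for f in ("w13.npz","w14.npz"):
    c=np.load(f); g=cv2.cvtColor(c["frame"],cv2.COLOR_BGR2GRAY); print(f,proj(c,S+t*.066))
    for v in range(104,122,2): print(v,' '.join('%3d'%x for x in g[v,312:346]))
    m=np.zeros_like(g); m[45:115,345:420]=g[45:115,345:420]<75
    nn,lab,st,ce=cv2.connectedComponentsWithStats(m); i=1+np.argmax(st[1:,4]); ys,xs=np.nonzero(lab==i)
    print(cv2.minAreaRect(np.array([onz(c,u,v,.13)[:2] for u,v in zip(xs,ys)],np.float32)))
E
```

```text
wrist_force: [0.8, -0.3, 0.9]
finger_gap: 0.0441
clock: 39.28
position: [0.525, 0.0448, 0.2738]
wrist_force: [-1.1, -0.6, 0.0]
finger_gap: 0.0437
[0.52500481 0.04497435 0.27381878]
w13.npz [322.  113.1]
104 214 217 215 216 217 216 216 218 216 216 217 217 216 217 215 214 216 214 214 216 212 212 214 211 208 212 212 210 216 217 221 199  92  73
106 216 217 217 213 217 218 173 152 164 174 186 173 181 167 139 152 217 217 214 218 156 148 145 148 142 144 143 141 215 219 221 198  95  72
108 214 216 217 217 217 221 176 154 169 175 186 173 181 150 119 154 214 213 213 216 152 143 147 144 142 143 140 141 140 142 144 130  63  60
110 214 215 216 217 216 221 176 152 167 168 175 177 178 199 199 180 179 177 180 181 183 184 182 183 183 183 185 185 184 185 184 188 186 188
112 216 216 216 216 218 219 172 151 170 145 180 179 176 198 200 180 177 178 179 177 177 176 180 177 177 178 178 178 177 177 177 178 177 176
114 216 216 216 216 217 221 166 152 168 142 178 180 176 196 199 178 177 177 175 176 175 175 175 176 176 177 174 174 174 175 175 175 176 175
116 215 217 219 217 218 220 172 150 168 129 175 178 180 2
[... 1156 characters left out ...]
77 178 177 176 175 177 175 177 180
114 216 216 217 217 218 221 147 163 144 177 178 177 174 196 201 178 174 178 174 177 176 175 177 176 178 173 176 173 174 175 175 174 173 173
116 217 219 216 218 219 223 149 162 137 178 179 177 177 199 201 180 179 179 177 178 178 177 179 177 179 177 179 178 180 177 178 177 179 180
118 155 155 154 152 114 113 135 161 132 170 172 171 165 187 188 164 160 160 174 167 169 163 163 161 157 157 155 154 157 163 161 159 157 154
120  90  99 107 109  95 164 143 164 172 187 207 196 185 165 112  98 150 147 141 137 135 119 117 115 117 118 117 126 141 142 151 151 165 180
((0.58402419090271, 0.13360904157161713), (0.039284806698560715, 0.05505998432636261), 80.39665985107422)
```

By projected position the tip went from +6.2 to −0.7 mm, about 6.9 mm, too coarse to judge against 6.8. I'll compare from the exact pre-turn pose of the closer w10 frame, just above the knob.

```bash
python3 -m pendant '[0.01,0.015,0,10, 0.025,0.035,-0.02,20, 0.04,0.06,-0.05,30, 0.055,0.085,-0.08,40, 0.0576,0.0897,-0.11,49.5, 0.0576,0.0897,-0.128,49.5, 0.0576,0.0897,-0.128,49.5, 0.0576,0.0897,-0.128,49.5]' 0.5 | grep -E "pos|gap|force|clock"
python3 - <<'E'
from h import *
c=cap("wrist"); np.savez("w15.npz",**{k:np.array(c[k]) for k in c}); print(readout.get_state()["position"],readout.get_state()["wrist_force"])
S=np.array([.5245,.0451,.07]); t=np.array([.0366,.9993,0]);n=np.array([.9993,-.0366,0])
xs=np.arange(-.010,.014,.0005)
for f in ("w10.npz","w15.npz"):
    c=np.load(f); g=cv2.cvtColor(c["frame"],cv2.COLOR_BGR2GRAY).astype(np.float32)
    for y in (.064,.066,.068):
        P=np.array([proj(c,S+t*y+n*x+[0,0,.012]) for x in xs],np.float32)
        print(f,y,cv2.remap(g,P[None,:,0],P[None,:,1],1).round().astype(int).ravel().tolist())
    print(P[0],P[-1])
E
```

```text
clock: 40.33
position: [0.5833, 0.1346, 0.1469]
wrist_force: [0.3, 0.1, 0.4]
finger_gap: 0.0441
[0.58337793 0.13468677 0.14715838] [-0.60666418  0.92731554 -0.38350184]
w10.npz 0.064 [81, 80, 80, 80, 80, 81, 83, 85, 85, 92, 111, 123, 131, 151, 166, 173, 179, 181, 183, 184, 185, 183, 182, 178, 172, 166, 158, 154, 157, 134, 101, 85, 102, 158, 179, 180, 181, 179, 182, 187, 187, 187, 178, 178, 176, 178, 178, 178]
w10.npz 0.066 [86, 87, 86, 86, 85, 85, 82, 81, 83, 87, 83, 93, 117, 147, 165, 173, 179, 180, 184, 186, 188, 185, 180, 177, 172, 166, 159, 149, 137, 118, 93, 84, 115, 162, 177, 179, 180, 181, 180, 179, 178, 178, 179, 179, 180, 180, 180, 180]
w10.npz 0.068 [83, 83, 87, 88, 84, 84, 86, 85, 83, 83, 84, 90, 112, 145, 166, 174, 181, 177, 185, 187, 187, 183, 180, 177, 172, 166, 159, 148, 134, 117, 93, 83, 124, 165, 179, 181, 180, 180, 180, 179, 179, 179, 180, 180, 179, 179, 179, 179]
[237.7 167.7] [261.4 192.1]
w15.npz 0.064 [84, 83, 83, 84, 84, 86, 84, 84, 85, 93, 110, 127, 125, 152, 167, 178, 181, 165, 160, 180, 182, 183, 182, 180, 182, 182, 181, 182, 182, 181, 181, 183, 182, 181, 182, 183, 182, 182, 183, 185, 193, 194, 193, 190, 182, 182, 182, 182]
w15.npz 0.066 [88, 86, 86, 87, 87, 86, 87, 88, 88, 86, 91, 95, 115, 153, 166, 177, 182, 164, 161, 194, 203, 203, 202, 190, 183, 183, 182, 182, 182, 181, 182, 182, 182, 182, 182, 181, 182, 183, 181, 181, 182, 182, 182, 183, 183, 182, 182, 183]
w15.npz 0.068 [90, 89, 87, 86, 88, 88, 87, 87, 86, 86, 85, 88, 123, 157, 170, 179, 180, 160, 170, 185, 185, 186, 183, 196, 203, 202, 202, 190, 184, 183, 183, 183, 183, 183, 183, 183, 182, 183, 183, 183, 183, 182, 181, 182, 183, 184, 184, 183]
[235.8 166.3] [259.6 190.4]
```

At closer range the tip went from +6.2 to about −0.8 mm, roughly 7.0 mm of travel. That is just above the 6.8 mm limit but below the nominal 8. The play still allows a little, so I regrip and go about 3° further in half-degree steps, watching for any torque rise.

```bash
python3 -m pendant '[0,0,0.005,-10.5, 0,0,0.005,-21, 0,0,0.005,-31.5, 0,0,0.005,-42, 0,0,0.005,-52.5, 0,0,0.005,-63, 0,0,0.005,-73.5, 0,0,0.005,-84, 0,0,0.005,-94.5, 0,0,0.005,-105]' 0.5 >/dev/null; python3 -c "
from h import *
s=readout.get_state();R=s['ee_rot'];print(s['position'],np.degrees(np.arctan2(R[1][0],R[0][0])),s['joints'].round(2))"
```

```text
[0.58404244 0.13504968 0.15363181] -59.18101068648188 [-0.24  0.75 -0.11  1.72  0.12  0.69 -1.45]
```

```bash
python3 -m pendant '[-0.0015,-0.0005,-0.015,-5.3, -0.0015,-0.0005,-0.034,-5.3, -0.0015,-0.0005,-0.044,-5.3, -0.0015,-0.0005,-0.044,-5.3]' 0.5 >/dev/null; python3 -m pendant '[0,0,0,0, 0,0,0,0, 0,0,0,0, 0,0,0,0, 0,0,0,0]' 0 20 | grep -E "pos|gap"; python3 q.py; for i in 1 2 3; do python3 -m pendant '[0,0,0,-0.5, 0,0,0,-0.5]' >/dev/null; python3 q.py; done
```

```text
position: [0.5828, 0.1344, 0.1101]
finger_gap: 0.0139
yaw -64.5 Mz 0.037 -> 0.041 gap 0.0139 F [ 0.8 -0.9  3.2] t 42.8
yaw -65.0 Mz 0.101 -> 0.070 gap 0.0138 F [-0.3 -0.4  2.5] t 43.1
yaw -65.5 Mz 0.075 -> 0.094 gap 0.0136 F [-0.4 -0.3  2.5] t 43.4
yaw -66.0 Mz 0.102 -> 0.072 gap 0.0138 F [-1.8  0.   2.7] t 43.7
```

```bash
for i in 1 2 3; do python3 -m pendant '[0,0,0,-0.5, 0,0,0,-0.5]' >/dev/null; python3 q.py; done
```

```text
yaw -66.5 Mz 0.113 -> 0.047 gap 0.0139 F [-0.3 -0.6  2.6] t 44.0
yaw -67.0 Mz 0.059 -> 0.050 gap 0.0140 F [ 0.2 -1.1  2.1] t 44.3
yaw -67.5 Mz 0.103 -> 0.099 gap 0.0141 F [ 1.  -1.1  3.3] t 44.6
```

No rise in torque. I let go and measure once more from the w10 pose.

```bash
python3 -m pendant '[0,0,0,0, 0,0,0,0, 0,0,0,0, 0,0,0,0]' 0.5 | grep -E "gap|force"; python3 -m pendant '[0,0,0.025,0, 0,0,0.045,0, 0,0,0.045,10.4, 0,0,0.045,20.8, 0,0,0.045,31.2, 0,0,0.045,41.6, 0,0,0.045,52, 0,0,0.045,62.4, 0,0,0.045,72.8, 0,0,0.045,83.2]' 0.5 >/dev/null; python3 -m pendant '[0,0,0,10.4, 0,0,-0.004,20.8, 0,0,-0.008,30.8, 0,0,-0.008,30.8, 0,0,-0.008,30.8]' | grep -E "pos|clock|rot"
python3 - <<'E'
from h import *
c=cap("wrist"); np.savez("w16.npz",**{k:np.array(c[k]) for k in c})
S=np.array([.5245,.0451,.07]); t=np.array([.0366,.9993,0]);n=np.array([.9993,-.0366,0])
xs=np.arange(-.010,.014,.0005)
for f in ("w10.npz","w15.npz","w16.npz"):
    c=np.load(f); g=cv2.cvtColor(c["frame"],cv2.COLOR_BGR2GRAY).astype(np.float32)
    for y in (.066,.068):
        P=np.array([proj(c,S+t*y+n*x+[0,0,.012]) for x in xs],np.float32)
        print(f,y,cv2.remap(g,P[None,:,0],P[None,:,1],1).round().astype(int).ravel()[8:40].tolist())
E
```

```text
wrist_force: [0.4, -0.6, 0.3]
finger_gap: 0.044
clock: 46.98
position: [0.5828, 0.1342, 0.1471]
ee_rot: [[0.687, 0.727, 0.004], [0.727, -0.687, -0.001], [0.002, 0.004, -1.0]]
w10.npz 0.066 [83, 87, 83, 93, 117, 147, 165, 173, 179, 180, 184, 186, 188, 185, 180, 177, 172, 166, 159, 149, 137, 118, 93, 84, 115, 162, 177, 179, 180, 181, 180, 179]
w10.npz 0.068 [83, 83, 84, 90, 112, 145, 166, 174, 181, 177, 185, 187, 187, 183, 180, 177, 172, 166, 159, 148, 134, 117, 93, 83, 124, 165, 179, 181, 180, 180, 180, 179]
w15.npz 0.066 [88, 86, 91, 95, 115, 153, 166, 177, 182, 164, 161, 194, 203, 203, 202, 190, 183, 183, 182, 182, 182, 181, 182, 182, 182, 182, 182, 181, 182, 183, 181, 181]
w15.npz 0.068 [86, 86, 85, 88, 123, 157, 170, 179, 180, 160, 170, 185, 185, 186, 183, 196, 203, 202, 202, 190, 184, 183, 183, 183, 183, 183, 183, 183, 182, 183, 183, 183]
w16.npz 0.066 [80, 86, 84, 92, 112, 150, 169, 176, 181, 174, 171, 182, 190, 190, 184, 180, 180, 181, 182, 182, 181, 181, 181, 180, 180, 181, 181, 181, 180, 182, 182, 181]
w16.npz 0.068 [85, 83, 82, 89, 111, 148, 170, 176, 179, 164, 159, 182, 183, 180, 181, 183, 183, 183, 182, 182, 182, 182, 182, 182, 182, 184, 183, 181, 181, 182, 182, 182]
```

The tip has not moved over the last 3° of turning, and the axle edge is unchanged, so the follower has bottomed with no wall torque. I retreat and hand in.

```bash
python3 -m pendant '[0,0,0.03,0, 0,0,0.08,0, 0,0,0.12,0, 0,0,0.12,0, 0,0,0.12,0]' | grep -E "pos|force|clock"; python3 -c "
from h import *
bot.job_done()"
```

```text
clock: 47.65
position: [0.5825, 0.1339, 0.2667]
wrist_force: [-0.3, -0.1, -0.1]
the job is handed in; nothing more can be done
```

I laid the hub in the smaller white stand and turned the black knob clockwise about 114° (1.99 rad) until the tongue was out over the axle end. I then let go, retreated and handed in at about 48 s. No verdict was reported, and one check is marginal.

- **Grasp:** the first two grips slipped off the barrel, because the pads end nearer the TCP than the stated 19 mm. The first time the hub dropped back onto its rest. A grip 13 mm lower held.
- **Seating:** the axle touched the slot floors with the hub centre at 70 mm. The last views still showed it in both slots.
- **Knob:** the torque fell from about 0.16 to near zero around 85–90° of turning. It stayed at or below about 0.13 N m after that. I never felt the notch wall, though the turn ended about where it should be.
- **Tongue (marginal):** its tip moved about 7.0 mm ± 0.4 by camera, against 6.8 mm required and 8 mm nominal. It did not move over the last 3° of turning, so I took the drop as complete. A coarser view had given 6.4–6.9 mm.
- **Not checked:** I did not re-measure the bystanders at the end. I saw no contact with them.

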